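Restock the sprung-flap cubby

ROBOT

A 7-joint arm with a two-finger parallel gripper is mounted at the origin on a cart in front of the work surface, level with it; the furniture and walls round the work are solid. World frame = base frame: x ahead of the robot, y to its left, z up, the work surface at z = 0. Lengths are in m, angles in rad, forces in N, time in s.
With the tool pointing down it reaches from about 0.35 to 0.9 m from the base axis. Payload 8.1 kg.
Tool frame: the origin (TCP) lies midway between the tips of the shut fingers; the grasp point (between the pads) lies 19 mm behind it; z points along the fingers, y is the line along which they close (so a half turn about z gives the same grasp; the last joint's range is limited). The gripper opens to 92 mm and grips with 3 to 60 N. Pads are 19 mm wide; open, the fingers measure 130 mm over their backs; the gripper's body (75 mm by 190 mm) begins 47 mm behind the grasp point.
Start: joints at [1, 0.434, 0.025, 1.573, -0.012, 1.134, -0.075], TCP at [0.282, -0.558, 0.227] pointing down, gripper open.
Joint ranges: [-2.62, 2.62], [-0.44, 2.09], [-1.27, 1.32], [0.08, 2.57], [-1.32, 4.46], [0.12, 2], [-2.74, 2.74]. Speed limits (rad/s): [2.22, 2.22, 3.01, 3.01, 3.14, 3.14, 3.14].

INTERFACE

Orientations are given as a rotation vector (axis times angle).
In Python, from cell import observe, get_image, camera_model, sign_off, recognise, silhouettes gives the robot as it stands.
- The arm moves only by the tool apply_moves, never from a script. Its argument "motion" is a list of rows, each an object of numbers: "x", "y", "z": the shift along the world's x, y, z in cm; "yaw": the turn about the world's z in degrees; "hand": the opening, from -1 (shut) to 1 (fully open), so that 0 is half open. In form: [{"x": .., "y": .., "z": .., "yaw": .., "hand": ..}, ...]. A call has 1 to 10 rows; each row is the pose to reach, as a shift and turn from the pose commanded when the call began; what a row does not reach only later rows make up. A row lasts 1/8 s, in which the tool goes at most 62.5 mm and 10.7 degrees, less where a joint would pass 70% of its speed; a pose out of reach is approached as far as the arm can. A call with a gripper value outside its range is refused whole. The fingers move at their own pace and stop on an object; "newtons" is the grip in N (left out, the last holds). Time passes only in rows, so rows that repeat a pose let the fingers close. It gives the time, the measured TCP pose, the force, the opening and the grip force at its end, in the units of the state.
- observe(): the state, without advancing time (a new reading comes with each control period).
- get_image(name): name is "scene" or "top"; returns the picture (400x640x3 uint8, blue, green, red); there is no depth.
- camera_model(name): a dict with "camera_matrix" (3x3 intrinsics, pixels), "k1" (the pictures are not rectified: a ray, as slopes to the right and down, at radius r is drawn at 1 + k1 r^2 times it, then the intrinsics apply), "T" (4x4, takes a point from camera to world coordinates). Camera axes: x right, y up, looking along -z (the intrinsics and any distortion apply to the point x, -y, -z); pixel columns grow to the right and rows downward; lengths in m; the calibration is good to about 2 mm. A picture is of the moment at which its call begins. camera_model takes no time and is no camera call.
- sign_off(): hands the job in; it is judged then, once.
Trained networks look in the newest picture that a camera, given by its name, has taken for a name from the list of things; names that differ only in an ending like _2 or _b are one class to them, and where a whole thing is asked for, a point or a joint stands for the part that bears it (a point fixed in the world has none). Each returns a list of dicts, best first, with "p" (0 to 1); they miss things now and then, are a little off and sometimes report something else, mostly with a low value. They report only what shows in the picture. A call takes as long as a camera call.
- recognise(query, camera): "rect" ([left, top, right, bottom] in pixels, round what is visible of it).
- silhouettes(query, camera): "mask" (400x640 bool, what is visible of it) and "rect" ([left, top, right, bottom] in pixels, round what is visible of it).
The state is a dict: "clock": time; "joints": joint angles; "dq": joint speeds; "joint_efforts": joint torques, N m; "position": TCP position; "ee_rot": TCP orientation; "force": force on the tool from outside, world axes, zero at the start; "ft_torque": the same for the moment, N m; "width": opening from 0.0 (shut) to 1.0 (fully open); "gripper_force": force on a finger pad.
Only numpy, scipy, OpenCV 4.12 (cv2) and the standard library are available. Lean on these libraries where they do the work, as an engineer would, in place of code of your own. Each camera call takes 0.05 s, during which the arm holds its last target. There are 200 camera calls.

TASK

Restock the supply cubby: set the smaller of the two cartons down on the cubby's front apron, lengthwise to the lane, and push it in through the sprung two-leaf flap until it is fully home against the back stop. The stop is hidden under the hood, so feel for it and press the carton firmly but gently against it, about 10 N, for half a second. Then lift straight up out of the cubby's open top so that the flap closes behind the carton (its leaves do not open outward), and leave the larger carton and the other things alone.

Things in the scene. Friction and masses are not known exactly. Their poses are not given: they have to be found in the camera images.
- swab_box: The smaller carton, the one to put away: a loose rigid white-and-blue box 55 x 100 x 45 mm (x, y, z), 0.08 to 0.17 kg. Origin at the centre of its underside; y along its 100 mm length, z up. It lies on its 55 x 100 mm face, at the left or the right of the cubby. It keeps this face down; either 55 x 45 mm end may go in first.
- cubby: White cubby fixed to the worktop, its grey two-leaf flap toward the robot. Origin on the worktop under the middle of the shut flap; x inward (away from the robot), y left, z up. Floor plate 4 mm thick, 104 mm wide, from x = -115 mm (apron before the flap) to 190 mm. Side walls from x = -8 mm, 92 mm apart, 56 mm high. Open above to x = 86 mm (fingers can leave there), then a hood, top z = 59 mm.
- cubby_lane (a point): Point on top of the apron, midway between the guide rails, 60 mm in front of the flap (x = -60, y = 0, z = 4 mm of the cubby). Rail tops are 8 mm above it. The rails are 63 mm apart from x = -8 to 182 mm of the cubby and flare evenly toward the robot, to about 90 mm apart at x = -110 mm.
- cubby_chamber (a point): Point on the floor 60 mm behind the flap (z = 4 mm). Deeper, under the hood, stands a rigid rubber-faced back stop 56 mm wide, z 8 to 44 mm; its face lies anywhere from x = 148 to 172 mm of the cubby, differs each time, is not measured and cannot be seen. It does not give way under 25 N. The home carton's rear end, 48 to 72 mm behind the flap, is still open from above.
- leaf_l (a joint): Left leaf of the flap, a small saloon door: grey panel 38 mm wide, z 15 to 52 mm, 3 mm thick, on an upright hinge at x = 0, y = 40 mm of the cubby. 0 rad = shut (across the lane); grows as it swings inward, to 1.5 rad; it does not open outward. A spring shuts it with 0.03 N m when shut, 0.065 N m when wide open, so a carton feels 1 to 3 N from both leaves, much less than from the stop.
- leaf_r (a joint): Right leaf of the flap, the mirror image, hinged at y = -40 mm of the cubby; the shut leaves leave a 4 mm gap between them. 0 rad = shut, grows inward to 1.5 rad. The leaves clear the carton and can shut when its rear end is more than about 41 mm behind the flap.
- cannula_box: The larger carton, to be left alone: loose box 70 x 120 x 32 mm, origin at the centre of its underside.
- specimen_cup: Specimen cup with orange lid, 58 mm wide, 66 mm high, loose, to be left alone; origin at the centre of its underside.
- vial_2: Small glass vial, 24 mm wide, 51 mm high, loose, to be left alone; origin at the centre of its underside.
- tape_silk: White roll of tape lying flat, 57 mm wide, 25 mm high, loose, to be left alone; origin at the centre of its underside.

How it is judged:
By the outcome, as a careful person would: the job done as asked, in the order asked, and still so for the second after the job is handed in, with the robot touching nothing.
It also fails if it takes over 59 s, if anything falls off the work surface, if the arm or the gripper's body presses on something with over 40 N, if the wrist force passes 120 N, or if a joint passes its speed limit or range.

## Working session

There is one attempt and no reset: what is moved stays moved. The work goes in short steps, Python scripts to look and compute and a tool call to move; the robot and the scene stay as the last step left them, time stands still between calls to the robot, and variables do not carry over. Pictures are saved under pics/ and viewed, at most 10 in all, crops included, and the job is handed in when it is done.

Besides the shell and the picture viewer there is one more tool, called after ">>>" as name(argument=value, ...) on one line, values as JSON. apply_moves: Moves the arm, as the interface text tells. Its arguments: {"type":"object","properties":{"motion":{"type":"array","items":{"type":"object","properties":{"x":{"type":"number"},"y":{"type":"number"},"z":{"type":"number"},"yaw":{"type":"number"},"hand":{"type":"number"}}}},"newtons":{"type":"number"}},"required":["motion"]}

```bash
mkdir -p pics; cat > h.py <<'E'
import numpy as np, cv2
from cell import *
def ray(cam,uv):
    m=camera_model(cam);K=np.array(m["camera_matrix"]);T=np.array(m["T"])
    p=cv2.undistortPoints(np.array(uv,float).reshape(-1,1,2),K,np.array([m["k1"],0,0,0.])).reshape(-1,2)
    d=np.c_[p[:,0],-p[:,1],-np.ones(len(p))]@T[:3,:3].T
    return T[:3,3],d
def onz(cam,uv,z):
    o,d=ray(cam,uv); return (o+d*((z-o[2])/d[:,2])[:,None])[:,:2]
def proj(cam,P):
    m=camera_model(cam);K=np.array(m["camera_matrix"]);T=np.array(m["T"])
    q=(np.array(P,float)-T[:3,3])@T[:3,:3]; a=q[:,:2]/-q[:,2:]; a[:,1]*=-1
    a*=1+m["k1"]*(a**2).sum(1)[:,None]
    return a@K[:2,:2].T+K[:2,2]
E
python3 - <<'E'
from h import *
for c in("scene","top"):
    cv2.imwrite(f"pics/{c}0.png",get_image(c)); m=camera_model(c); print(c,np.round(np.array(m["T"]),3).tolist(),m["k1"])
for q in("swab_box","cannula_box","cubby","specimen_cup","vial_2","tape_silk","leaf_l"):
    for r in silhouettes(q,"top")[:2]:
        mk=r["mask"].astype(np.uint8); c=max(cv2.findContours(mk,0,2)[0],key=cv2.contourArea)
        b=cv2.minAreaRect(c); print(q,round(r["p"],2),r["rect"],onz("top",cv2.boxPoints(b),.04).round(3).tolist())
print(observe())
E
```

```text
scene [[-0.875, 0.285, -0.391, 0.193], [-0.484, -0.534, 0.694, 0.712], [-0.011, 0.796, 0.605, 0.638], [0.0, 0.0, 0.0, 1.0]] 0.0003842951056157453
top [[0.008, 0.995, -0.096, 0.419], [-1.0, 0.009, 0.01, 0.023], [0.011, 0.096, 0.995, 1.327], [0.0, 0.0, 0.0, 1.0]] 0.013019217853075946
swab_box 0.88 [398.5, 222.7, 439.6, 256.3] [[0.429, -0.205], [0.484, -0.224], [0.453, -0.326], [0.398, -0.307]]
cannula_box 0.62 [190.0, 226.9, 236.5, 256.8] [[0.408, 0.362], [0.479, 0.349], [0.453, 0.223], [0.383, 0.237]]
cubby 0.67 [293.6, 125.7, 348.8, 242.5] [[0.451, 0.071], [0.757, 0.019], [0.739, -0.086], [0.433, -0.031]]
specimen_cup 0.68 [223.5, 153.9, 248.0, 173.5] [[0.673, 0.267], [0.673, 0.209], [0.617, 0.207], [0.617, 0.265]]
vial_2 0.66 [399.1, 152.8, 409.9, 161.5] [[0.665, -0.215], [0.688, -0.238], [0.674, -0.252], [0.651, -0.229]]
tape_silk 0.71 [167.1, 168.3, 193.3, 183.4] [[0.643, 0.42], [0.643, 0.362], [0.591, 0.361], [0.59, 0.418]]
{'clock': 0.45, 'joints': array([ 1.00036701,  0.43454376,  0.0249558 ,  1.57327672, -0.01160831,
        1.13399619, -0.0751071 ]), 'dq': array([ 2.14493896e-03, -6.39116919e-04,  8.82592198e-05, -9.15348334e-04,
        1.92736449e-03, -7.09026522e-05, -2.58583916e-03]), 'joint_efforts': array([-7.54075736e-04, -6.67046285e+01,  9.82897058e-01, -3.14492440e+01,
       -6.07446162e-02,  3.46795411e-02,  2.12658631e-05]), 'position': array([ 0.2818278 , -0.55781632,  0.22668439]), 'ee_rot': array([-3.05597926e+00, -7.28077102e-01,  1.90880799e-05]), 'force': array([-0.73411699, -0.56841884,  0.53684713]), 'ft_torque': array([ 0.05465366,  0.01031742, -0.03096658]), 'gripper_force': 0.0, 'width': 1.0020020800630074}
```

View pics/top0.png

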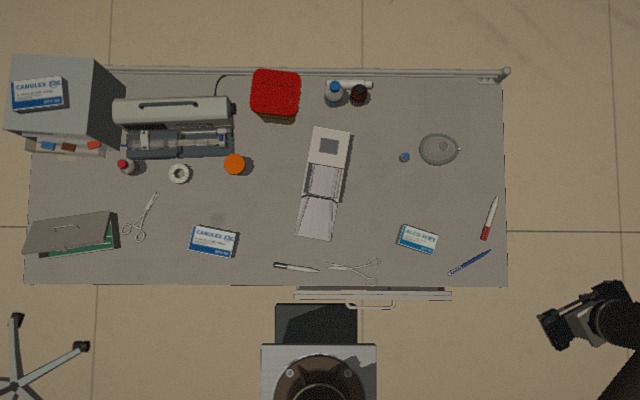

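View pics/scene0.png

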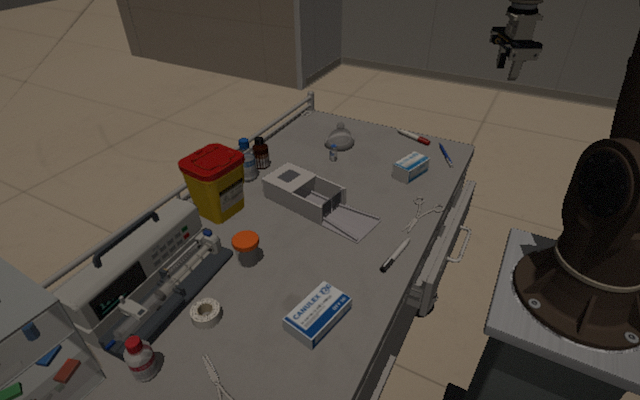

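```bash
cat >> h.py <<'E'
from scipy.optimize import minimize
from itertools import product
def boxes(lo,hi): return np.array(list(product(*zip(lo,hi))),float)
CUB=[boxes((-.115,-.052,0),(.19,.052,.004)),boxes((-.008,-.05,0),(.19,.05,.056)),boxes((.086,-.05,0),(.19,.05,.059))]
SWAB=[boxes((-.0275,-.05,0),(.0275,.05,.045))]
def place(P,s):
    c,n=np.cos(s[2]),np.sin(s[2]); z=s[3] if len(s)>3 else 0
    return np.c_[s[0]+c*P[:,0]-n*P[:,1],s[1]+n*P[:,0]+c*P[:,1],P[:,2]+z]
def render(cam,parts,s,S=8):
    im=np.zeros((400*4,640*4),np.uint8)
    for P in parts:
        h=cv2.convexHull(proj(cam,place(P,s)).astype(np.float32))
        cv2.fillConvexPoly(im,np.round((h+.5)*4*16-.5*16).astype(np.int32),1,shift=4)
    return im
def fit(masks,parts,s0):
    M={c:cv2.resize(m.astype(np.uint8)*255,None,fx=4,fy=4,interpolation=1)>127 for c,m in masks.items()}
    def cost(s):
        e=0
        for c in M:
            r=render(c,parts,s)>0; e+=1-(r&M[c]).sum()/(r|M[c]).sum()
        return e
    x=np.array(s0,float); d=[.008,.008,.06]
    for k in (1,.4):
        sim=np.vstack([x]+[x+np.eye(3)[i]*d[i]*k for i in range(3)])
        r=minimize(cost,x,method="Nelder-Mead",options=dict(initial_simplex=sim,maxiter=70)); x=r.x
    return x,r.fun
E
python3 - <<'E'
from h import *
for c in("scene","top"): get_image(c)
for q,parts,s0 in(("cubby",CUB,(.56,.01,-.17)),("swab_box",SWAB,(.44,-.265,.29-0))):
    ms={c:silhouettes(q,c)[0] for c in("top","scene")}
    print(q,[(c,round(m["p"],2),np.round(m["rect"])) for c,m in ms.items()])
    for sub in(("top",),("scene",),("top","scene")):
        x,f=fit({c:ms[c]["mask"] for c in sub},parts,s0); print(sub,x.round(4),np.degrees(x[2]).round(1),round(f,3))
    im=cv2.resize(get_image("top")[90:270,270:450],None,fx=3,fy=3,interpolation=cv2.INTER_CUBIC) if q=="cubby" else im
    for P in parts:
        h=cv2.convexHull(((proj("top",place(P,x))-[270,90]+.5)*3).astype(np.float32)).astype(int); cv2.polylines(im,[h],True,(0,0,255),1)
    if q=="cubby":
        for a in((0,.04,.052),(0,-.04,.052),(-.06,0,.004),(-.11,.045,.012),(-.11,-.045,.012)):
            u=((proj("top",place(np.array([a]),x))-[270,90]+.5)*3)[0].astype(int); cv2.circle(im,tuple(map(int,u)),2,(0,255,0),-1)
cv2.imwrite("pics/fit.png",im)
E
```

```text
cubby [('top', 0.7, array([293., 125., 351., 244.])), ('scene', 0.6, array([260., 166., 381., 239.]))]
('top',) [ 5.566e-01 -3.000e-04 -1.717e-01] -9.8 0.032
('scene',) [ 0.5564  0.0035 -0.1706] -9.8 0.028
('top', 'scene') [ 0.5569  0.001  -0.1701] -9.7 0.081
swab_box [('top', 0.81, array([398., 224., 440., 256.])), ('scene', 0.85, array([396., 151., 429., 185.]))]
('top',) [ 0.4413 -0.2691 -0.3115] -17.8 0.052
('scene',) [ 0.4419 -0.2632  0.572 ] 32.8 0.375
('top', 'scene') [ 0.4414 -0.2672 -0.3107] -17.8 0.134
```

View pics/fit.png

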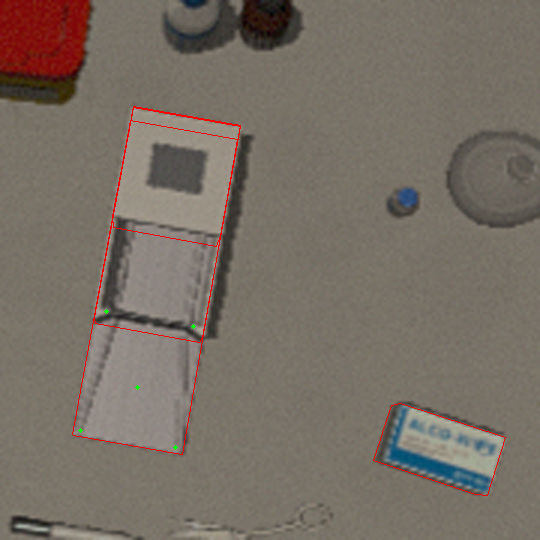

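>>> apply_moves(motion=[{"x": 2.7,"y": 4.8,"z": 0,"yaw": 8,"hand": 1},{"x": 5.4,"y": 9.7,"z": 0,"yaw": 16,"hand": 1},{"x": 8,"y": 14.5,"z": -2,"yaw": 24,"hand": 1},{"x": 10.7,"y": 19.3,"z": -5,"yaw": 32,"hand": 1},{"x": 13.3,"y": 24.2,"z": -8,"yaw": 39,"hand": 1},{"x": 15.9,"y": 29.0,"z": -10.7,"yaw": 45.4,"hand": 1},{"x": 15.9,"y": 29.0,"z": -10.7,"yaw": 45.4,"hand": 1},{"x": 15.9,"y": 29.0,"z": -10.7,"yaw": 45.4,"hand": 1}])

```text
clock: 1.8
position: [0.4407, -0.2684, 0.1199]
ee_rot: [2.539, 1.85, -0.001]
force: [0.5, -0.1, 1.4]
width: 1.003
gripper_force: 0.0
```

```bash
python3 - <<'E'
from h import *
from scipy.spatial.transform import Rotation as R
s=observe();print(s["position"],R.from_rotvec(s["ee_rot"]).as_matrix().round(3),s["force"])
im=get_image("scene");x=np.array([.4414,-.268,-.311])
im2=im[60:220,330:490].copy();im2=cv2.resize(im2,None,fx=3,fy=3,interpolation=2)
h=cv2.convexHull(((proj("scene",place(SWAB[0],x))-[330,60]+.5)*3).astype(np.float32)).astype(int);cv2.polylines(im2,[h],True,(0,0,255),1)
cv2.imwrite("pics/above.png",im2)
E
```

```text
[ 0.44073601 -0.26838678  0.11986097] [[ 0.306  0.952 -0.   ]
 [ 0.952 -0.306 -0.   ]
 [-0.    -0.    -1.   ]] [ 0.50978731 -0.14792013  1.35559876]
```

View pics/above.png

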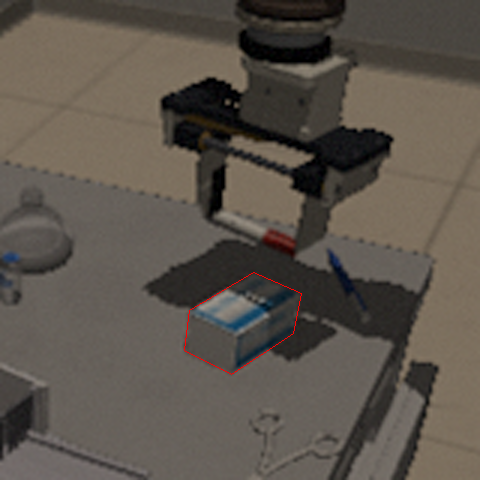

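The view confirms the fit: the outline matches the carton (crop centre about 243,325), with the gripper squarely above it. Next is the grasp.

>>> apply_moves(motion=[{"z": -4,"hand": 1},{"z": -8,"hand": 1},{"z": -10.2,"hand": 1},{"z": -10.2,"hand": 1},{"z": -10.2,"hand": 0.1},{"z": -10.2,"hand": 0.0},{"z": -10.2,"hand": -0.2},{"z": -10.2,"hand": -0.2},{"z": -10.2,"hand": -0.2},{"z": -10.2,"hand": -0.2}], newtons=15)

```text
schema error: expected keys x, y, z, yaw, hand
```

>>> apply_moves(motion=[{"x": 0,"y": 0,"yaw": 0,"z": -4,"hand": 1},{"x": 0,"y": 0,"yaw": 0,"z": -8,"hand": 1},{"x": 0,"y": 0,"yaw": 0,"z": -10.2,"hand": 1},{"x": 0,"y": 0,"yaw": 0,"z": -10.2,"hand": 1},{"x": 0,"y": 0,"yaw": 0,"z": -10.2,"hand": 0.1},{"x": 0,"y": 0,"yaw": 0,"z": -10.2,"hand": 0.0},{"x": 0,"y": 0,"yaw": 0,"z": -10.2,"hand": -0.2},{"x": 0,"y": 0,"yaw": 0,"z": -10.2,"hand": -0.2},{"x": 0,"y": 0,"yaw": 0,"z": -10.2,"hand": -0.2},{"x": 0,"y": 0,"yaw": 0,"z": -10.2,"hand": -0.2}], newtons=15)

```text
clock: 3.1
position: [0.441, -0.268, 0.0181]
ee_rot: [2.538, 1.851, 0.0]
force: [-1.9, 0.7, 6.4]
width: 0.596
gripper_force: 15.0
```

>>> apply_moves(motion=[{"x": 0,"y": 0,"yaw": 0,"z": 4,"hand": -0.2},{"x": 0,"y": 2,"yaw": -8,"z": 8,"hand": -0.2},{"x": 0.8,"y": 6,"yaw": -17,"z": 9,"hand": -0.2},{"x": 1.6,"y": 10,"yaw": -26,"z": 9,"hand": -0.2},{"x": 2.4,"y": 14,"yaw": -35,"z": 9,"hand": -0.2},{"x": 3.2,"y": 18,"yaw": -45,"z": 9,"hand": -0.2},{"x": 4.0,"y": 22,"yaw": -55,"z": 9,"hand": -0.2},{"x": 4.8,"y": 25.5,"yaw": -65,"z": 9,"hand": -0.2},{"x": 5.4,"y": 27.5,"yaw": -74,"z": 9,"hand": -0.2},{"x": 5.65,"y": 27.9,"yaw": -82,"z": 9,"hand": -0.2}])

```text
clock: 4.35
position: [0.4974, 0.0133, 0.1076]
ee_rot: [-3.129, 0.271, 0.001]
force: [-0.3, -0.8, -1.4]
width: 0.599
gripper_force: 15.0
```

```bash
python3 - <<'E'
from h import *
from scipy.spatial.transform import Rotation as R
s=observe();M=R.from_rotvec(s["ee_rot"]).as_matrix();print(s["position"],M.round(3),np.degrees(np.arctan2(M[1,1],M[0,1])),s["force"],s["joints"])
im=get_image("scene")
im2=cv2.resize(im[100:280,220:430],None,fx=3,fy=3,interpolation=2)
for P in CUB:
  h=cv2.convexHull(((proj("scene",place(P,(.5567,.0007,-.171)))-[220,100]+.5)*3).astype(np.float32)).astype(int);cv2.polylines(im2,[h],True,(0,0,255),1)
cv2.imwrite("pics/over.png",im2)
E
```

```text
[0.4973666  0.01326853 0.10755049] [[ 0.985 -0.172 -0.   ]
 [-0.172 -0.985  0.001]
 [-0.    -0.    -1.   ]] -99.8995132731832 [-0.26460969 -0.77827688 -1.37973544] [-0.16407211  0.37300671  0.03905204  2.02136373 -0.02178304  0.74786122
 -1.85530322]
```

View pics/over.png

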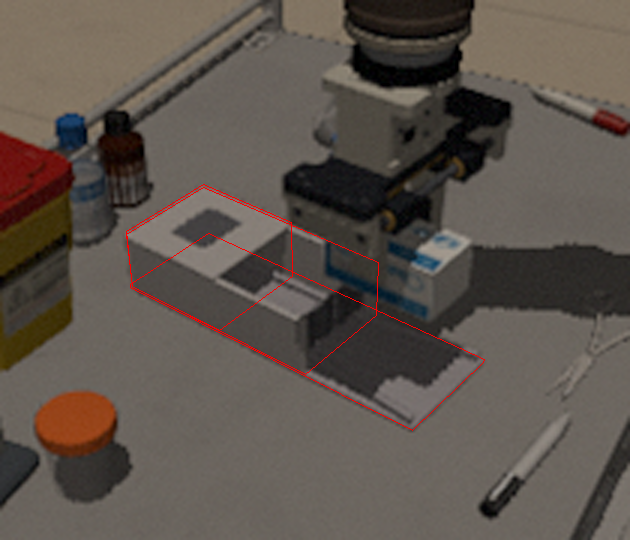

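>>> apply_moves(motion=[{"x": -0.1,"y": 0,"yaw": 0,"z": -2,"hand": -0.2},{"x": -0.1,"y": 0,"yaw": 0,"z": -5,"hand": -0.2},{"x": -0.1,"y": 0,"yaw": 0,"z": -7.5,"hand": -0.2},{"x": -0.1,"y": 0,"yaw": 0,"z": -8.3,"hand": -0.2},{"x": -0.1,"y": 0,"yaw": 0,"z": -8.6,"hand": -0.2},{"x": -0.1,"y": 0,"yaw": 0,"z": -8.6,"hand": -0.2},{"x": -0.1,"y": 0,"yaw": 0,"z": -8.6,"hand": -0.2}])

```text
clock: 5.28
position: [0.4969, 0.0111, 0.0224]
ee_rot: [-3.13, 0.268, -0.002]
force: [-0.1, 0.2, -0.2]
width: 0.6
gripper_force: 15.0
```

>>> apply_moves(motion=[{"x": 0,"y": 0,"yaw": 0,"z": 0,"hand": 0.4},{"x": 0,"y": 0,"yaw": 0,"z": 0,"hand": 0.6},{"x": 0,"y": 0,"yaw": 0,"z": 0,"hand": 0.6},{"x": 0,"y": 0,"yaw": 0,"z": 3,"hand": 0.6},{"x": 0,"y": 0,"yaw": 0,"z": 7,"hand": 0.6},{"x": -4.3,"y": 0.7,"yaw": 0,"z": 7.5,"hand": -1},{"x": -8.3,"y": 1.4,"yaw": 0,"z": 7.5,"hand": -1},{"x": -8.3,"y": 1.4,"yaw": 0,"z": 7.5,"hand": -1},{"x": -8.3,"y": 1.4,"yaw": 0,"z": 7.5,"hand": -1}])

```text
clock: 6.4
position: [0.4143, 0.0252, 0.0971]
ee_rot: [-3.13, 0.268, -0.002]
force: [-0.2, 0.6, 0.4]
width: 0.416
gripper_force: 0.0
```

```bash
python3 - <<'E'
from h import *
s=observe();print(s["position"],s["force"],s["width"],s["clock"])
im=get_image("scene")
ms=silhouettes("swab_box","scene")[0]
x,f=fit({"scene":ms["mask"]},[SWAB[0]+[0,0,.004]],(.4965,.011,-1.742));print(ms["p"],x,np.degrees(x[2]),f)
d=x[:2]-[.5567,.0007];print("lane",d@[.985,-.170],d@[.170,.985])
im2=cv2.resize(im[100:280,220:430],None,fx=3,fy=3,interpolation=2)
h=cv2.convexHull(((proj("scene",place(SWAB[0]+[0,0,.004],x))-[220,100]+.5)*3).astype(np.float32)).astype(int);cv2.polylines(im2,[h],True,(0,0,255),1)
cv2.imwrite("pics/set.png",im2)
E
```

```text
[0.41426692 0.02520156 0.09705298] [-0.16576546  0.63962396  0.44673783] 0.4161778060785902 6.4Traceback (most recent call last):
  File "<stdin>", line 4, in <module>
IndexError: list index out of range
```

>>> apply_moves(motion=[{"x": 0,"y": 0,"yaw": 0,"z": 0,"hand": -1},{"x": 0,"y": 0,"yaw": 0,"z": 0,"hand": -1},{"x": 0,"y": 0,"yaw": 0,"z": 0,"hand": -1},{"x": 0,"y": 0,"yaw": 0,"z": 0,"hand": -1}])

```text
clock: 7.0
position: [0.4133, 0.0251, 0.0967]
ee_rot: [3.13, -0.268, -0.0]
force: [-0.2, -0.4, -0.1]
width: 0.007
gripper_force: 0.0
```

```bash
python3 - <<'E'
from h import *
im=get_image("scene");print(observe()["width"])
im2=cv2.resize(im[100:280,220:430],None,fx=3,fy=3,interpolation=2)
h=cv2.convexHull(((proj("scene",place(SWAB[0]+[0,0,.004],(.4965,.011,-1.742)))-[220,100]+.5)*3).astype(np.float32)).astype(int);cv2.polylines(im2,[h],True,(0,0,255),1)
cv2.imwrite("pics/set.png",im2)
E
```

```text
0.005307018832294233
```

View pics/set.png

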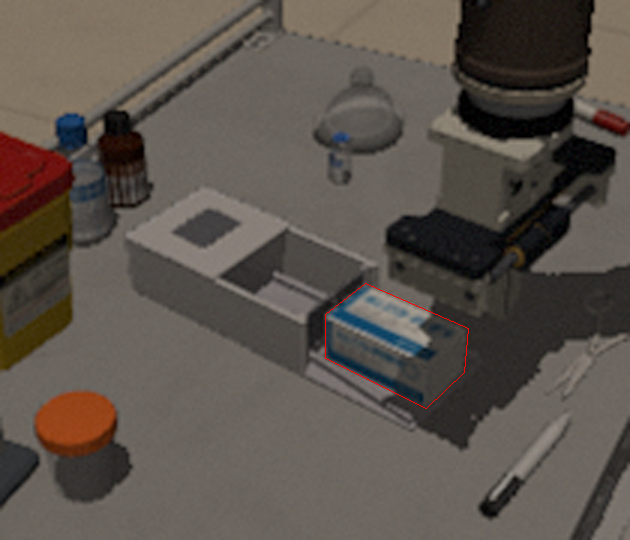

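>>> apply_moves(motion=[{"x": 0,"y": 0,"yaw": 0,"z": -4,"hand": -1},{"x": 0,"y": 0,"yaw": 0,"z": -8,"hand": -1},{"x": 0,"y": 0,"yaw": 0,"z": -8,"hand": -1},{"x": 0.99,"y": -0.17,"yaw": 0,"z": -8,"hand": -1},{"x": 1.97,"y": -0.34,"yaw": 0,"z": -8,"hand": -1},{"x": 2.46,"y": -0.43,"yaw": 0,"z": -8,"hand": -1},{"x": 2.96,"y": -0.51,"yaw": 0,"z": -8,"hand": -1},{"x": 3.45,"y": -0.6,"yaw": 0,"z": -8,"hand": -1},{"x": 3.94,"y": -0.68,"yaw": 0,"z": -8,"hand": -1}])

```text
clock: 8.18
position: [0.4495, 0.0185, 0.0163]
ee_rot: [3.129, -0.267, -0.009]
force: [-11.2, 3.2, 7.2]
width: -0.0
gripper_force: 5.7
```

>>> apply_moves(motion=[{"x": 0,"y": 0,"yaw": 0,"z": 0,"hand": -1},{"x": 0,"y": 0,"yaw": 0,"z": 0,"hand": -1}])

```text
clock: 8.43
position: [0.4501, 0.0183, 0.0163]
ee_rot: [3.129, -0.268, -0.007]
force: [-6.8, 1.8, 1.9]
width: 0.006
gripper_force: 3.4
```

```bash
python3 - <<'E'
from h import *
im=get_image("scene");s=observe();print(s["position"],s["force"],s["ft_torque"])
im2=cv2.resize(im[130:270,260:420],None,fx=4.5,fy=4,interpolation=2)
cv2.imwrite("pics/push.png",im2)
E
```

```text
[0.45012271 0.01835129 0.01626516] [-6.74005814  1.4982432   3.52124994] [ 0.28541912  1.31226666 -0.04411281]
```

View pics/push.png

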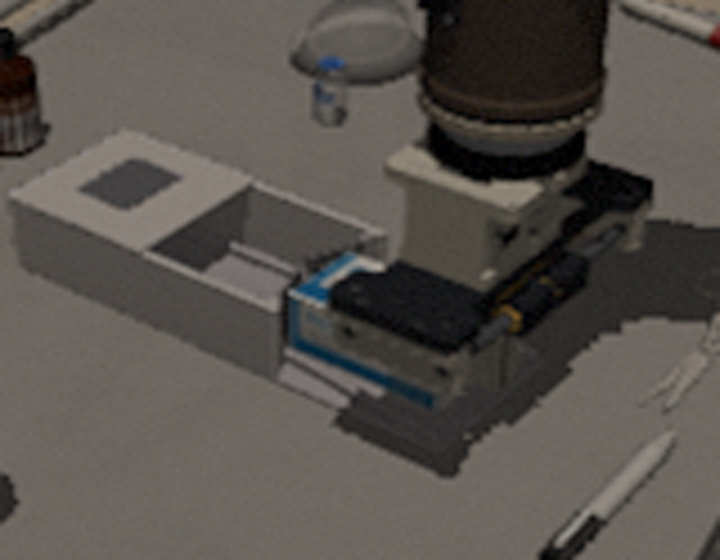

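The picture shows the carton's front (crop about 290,310) just at the flap, straight between the rails. The extra force is probably the leaves breaking open near their hinges, so I continue gently.

>>> apply_moves(motion=[{"x": 0.2,"y": -0.034,"yaw": 0,"z": 0,"hand": -1},{"x": 0.39,"y": -0.068,"yaw": 0,"z": 0,"hand": -1},{"x": 0.59,"y": -0.1,"yaw": 0,"z": 0,"hand": -1},{"x": 0.59,"y": -0.1,"yaw": 0,"z": 0,"hand": -1}])

```text
clock: 8.98
position: [0.4552, 0.0175, 0.0162]
ee_rot: [3.129, -0.267, -0.01]
force: [-8.2, 1.4, 4.2]
width: 0.009
gripper_force: 4.6
```

>>> apply_moves(motion=[{"x": 0.3,"y": -0.05,"yaw": 0,"z": 0,"hand": -1},{"x": 0.59,"y": -0.1,"yaw": 0,"z": 0,"hand": -1},{"x": 0.89,"y": -0.153,"yaw": 0,"z": 0,"hand": -1},{"x": 1.18,"y": -0.2,"yaw": 0,"z": 0,"hand": -1},{"x": 1.48,"y": -0.255,"yaw": 0,"z": 0,"hand": -1}])

```text
clock: 9.6
position: [0.4722, 0.0148, 0.0164]
ee_rot: [3.13, -0.268, -0.004]
force: [-3.4, 1.0, -0.9]
width: 0.005
gripper_force: 1.9
```

>>> apply_moves(motion=[{"x": 0.79,"y": -0.136,"yaw": 0,"z": 0,"hand": -1},{"x": 1.58,"y": -0.272,"yaw": 0,"z": 0,"hand": -1},{"x": 2.36,"y": -0.41,"yaw": 0,"z": 0,"hand": -1},{"x": 3.15,"y": -0.545,"yaw": 0,"z": 0,"hand": -1},{"x": 3.94,"y": -0.68,"yaw": 0,"z": 0,"hand": -1},{"x": 4.73,"y": -0.817,"yaw": 0,"z": 0,"hand": -1},{"x": 5.52,"y": -0.953,"yaw": 0,"z": 0,"hand": -1},{"x": 6.3,"y": -1.09,"yaw": 0,"z": 0,"hand": -1},{"x": 7.09,"y": -1.225,"yaw": 0,"z": 0,"hand": -1},{"x": 7.49,"y": -1.29,"yaw": 0,"z": 0,"hand": -1}])

```text
clock: 10.85
position: [0.5489, 0.0018, 0.0168]
ee_rot: [3.13, -0.269, 0.001]
force: [-1.8, 0.9, -0.6]
width: 0.005
gripper_force: 0.8
```

>>> apply_moves(motion=[{"x": 0.49,"y": -0.085,"yaw": 0,"z": 0,"hand": -1},{"x": 0.99,"y": -0.17,"yaw": 0,"z": 0,"hand": -1},{"x": 1.48,"y": -0.255,"yaw": 0,"z": 0,"hand": -1},{"x": 1.97,"y": -0.34,"yaw": 0,"z": 0,"hand": -1},{"x": 2.46,"y": -0.425,"yaw": 0,"z": 0,"hand": -1},{"x": 2.96,"y": -0.51,"yaw": 0,"z": 0,"hand": -1},{"x": 3.45,"y": -0.595,"yaw": 0,"z": 0,"hand": -1},{"x": 3.74,"y": -0.645,"yaw": 0,"z": 0,"hand": -1},{"x": 3.94,"y": -0.68,"yaw": 0,"z": 0,"hand": -1}])

```text
clock: 11.98
position: [0.5878, -0.005, 0.0168]
ee_rot: [3.13, -0.268, -0.0]
force: [-2.2, 0.7, 0.6]
width: 0.01
gripper_force: 1.5
```

>>> apply_moves(motion=[{"x": 0.1,"y": -0.017,"yaw": 0,"z": 0,"hand": -1},{"x": 0.2,"y": -0.034,"yaw": 0,"z": 0,"hand": -1},{"x": 0.3,"y": -0.051,"yaw": 0,"z": 0,"hand": -1},{"x": 0.39,"y": -0.068,"yaw": 0,"z": 0,"hand": -1},{"x": 0.49,"y": -0.085,"yaw": 0,"z": 0,"hand": -1}])

```text
clock: 12.6
position: [0.5926, -0.0058, 0.0167]
ee_rot: [3.13, -0.268, -0.0]
force: [-1.1, 1.0, 1.3]
width: 0.007
gripper_force: 1.5
```

>>> apply_moves(motion=[{"x": 0.1,"y": -0.017,"yaw": 0,"z": 0,"hand": -1},{"x": 0.2,"y": -0.034,"yaw": 0,"z": 0,"hand": -1},{"x": 0.3,"y": -0.051,"yaw": 0,"z": 0,"hand": -1}])

```text
clock: 12.98
position: [0.5957, -0.0063, 0.0168]
ee_rot: [3.13, -0.268, -0.0]
force: [-2.5, 0.5, 0.4]
width: 0.005
gripper_force: 1.6
```

>>> apply_moves(motion=[{"x": 0.1,"y": -0.017,"yaw": 0,"z": 0,"hand": -1},{"x": 0.2,"y": -0.034,"yaw": 0,"z": 0,"hand": -1},{"x": 0.3,"y": -0.051,"yaw": 0,"z": 0,"hand": -1}])

```text
clock: 13.35
position: [0.597, -0.0065, 0.0165]
ee_rot: [-3.13, 0.268, 0.005]
force: [-9.5, 2.1, 5.8]
width: 0.007
gripper_force: 5.2
```

>>> apply_moves(motion=[{"x": 0.05,"y": -0.009,"yaw": 0,"z": 0,"hand": -1},{"x": 0.05,"y": -0.009,"yaw": 0,"z": 0,"hand": -1}])

```text
clock: 13.6
position: [0.597, -0.0064, 0.0165]
ee_rot: [-3.13, 0.268, 0.006]
force: [-9.0, 2.1, 6.2]
width: 0.002
gripper_force: 5.0
```

>>> apply_moves(motion=[{"x": 0.06,"y": -0.01,"yaw": 0,"z": 0,"hand": -1},{"x": 0.06,"y": -0.01,"yaw": 0,"z": 0,"hand": -1},{"x": 0.06,"y": -0.01,"yaw": 0,"z": 0,"hand": -1},{"x": 0.06,"y": -0.01,"yaw": 0,"z": 0,"hand": -1},{"x": 0.06,"y": -0.01,"yaw": 0,"z": 0,"hand": -1},{"x": 0.06,"y": -0.01,"yaw": 0,"z": 0,"hand": -1}])

```text
clock: 14.35
position: [0.597, -0.0064, 0.0165]
ee_rot: [-3.13, 0.268, 0.008]
force: [-11.3, 2.8, 8.0]
width: 0.004
gripper_force: 6.0
```

```bash
python3 - <<'E'
from h import *
im=get_image("top");s=observe();print(s["position"],s["force"],s["ft_torque"])
E
```

```text
[ 0.59697336 -0.00645452  0.01645804] [-10.76498251   2.1569501    8.23943517] [ 0.50249087  2.18594807 -0.00384807]
```

>>> apply_moves(motion=[{"x": -0.2,"y": 0.035,"yaw": 0,"z": 0,"hand": -1},{"x": -0.43,"y": 0.074,"yaw": 0,"z": 0,"hand": -1},{"x": -0.46,"y": 0.08,"yaw": 0,"z": 0,"hand": -1},{"x": -0.46,"y": 0.08,"yaw": 0,"z": 0,"hand": -1}])

```text
clock: 14.9
position: [0.5961, -0.0058, 0.017]
ee_rot: [-3.13, 0.268, -0.003]
force: [2.5, 2.8, -0.2]
width: 0.008
gripper_force: 1.5
```

Unloaded, about 1 mm clear of the carton. Now lifting straight up.

>>> apply_moves(motion=[{"x": 0,"y": 0,"yaw": 0,"z": 0.8,"hand": -1},{"x": 0,"y": 0,"yaw": 0,"z": 2,"hand": -1},{"x": 0,"y": 0,"yaw": 0,"z": 3.5,"hand": -1},{"x": 0,"y": 0,"yaw": 0,"z": 5.5,"hand": -1},{"x": 0,"y": 0,"yaw": 0,"z": 8,"hand": -1},{"x": 0,"y": 0,"yaw": 0,"z": 12,"hand": -1},{"x": -3,"y": -4,"yaw": 0,"z": 16,"hand": -1},{"x": -6,"y": -10,"yaw": 0,"z": 18,"hand": -1},{"x": -8,"y": -16,"yaw": 0,"z": 18,"hand": -1},{"x": -8,"y": -20,"yaw": 0,"z": 18,"hand": -1}])

```text
clock: 16.15
position: [0.5133, -0.2093, 0.1988]
ee_rot: [3.129, -0.272, 0.003]
force: [0.8, 0.3, 0.1]
width: 0.004
gripper_force: 0.0
```

```bash
python3 - <<'E'
from h import *
s=observe();print(s["position"],s["force"])
a=get_image("scene");b=get_image("top")
o=np.zeros((560,720,3),np.uint8)
o[:,:360]=cv2.resize(a[150:250,255:345],(360,400),interpolation=2).shape and cv2.copyMakeBorder(cv2.resize(a[150:250,255:345],(360,400),interpolation=2),0,160,0,0,0)
o[:,360:]=cv2.copyMakeBorder(cv2.resize(b[120:245,285:365],(358,560),interpolation=2),0,0,0,2,0)
s1=place(np.array([[.051,-.0275,.049],[.051,.0275,.049],[0,.0,.052]]),(.5567,.0007,-.171))
print(proj("top",s1),proj("scene",s1))
cv2.imwrite("pics/end.png",o)
E
```

```text
[ 0.5133429  -0.20925889  0.19882894] [0.77207568 0.30813813 0.11272501]
[[332.76618758 179.69637099]
 [313.07707677 176.13442319]
 [319.64856606 195.94612332]] [[321.81857187 185.16511944]
 [308.1005709  195.12478365]
 [331.17003779 196.43493744]]
```

View pics/end.png

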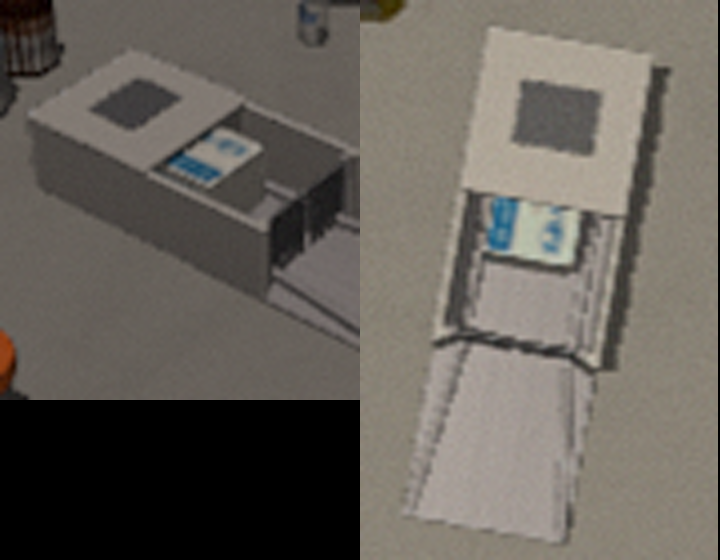

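Both views show the leaves shut and the carton straight under the hood. Its rear edge is at about row 178 in the top image, which agrees with 51 mm behind the flap.

```bash
python3 -c "from cell import *; print(sign_off())"
```

```text
the job is handed in; nothing more can be done
None
```

The smaller carton is home against the back stop, pressed there at about 11 N for over half a second; the flap has closed behind it, nothing else was moved, and the job is handed in at about 16 s.

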